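Open the mixing stand for the big pot

ROBOT

A 7-joint arm with a two-finger parallel gripper is mounted at the origin on a cart in front of the work surface, level with it; the furniture and walls round the work are solid. World frame = base frame: x ahead of the robot, y to its left, z up, the work surface at z = 0. Lengths are in mm, angles in rad, forces in N, time in s.
With the tool pointing down it reaches from about 425 to 950 mm from the base axis. Payload 4.7 kg.
Tool frame: the origin (TCP) lies midway between the tips of the shut fingers; the grasp point (between the pads) lies 19 mm behind it; z points along the fingers, y is the line along which they close (so a half turn about z gives the same grasp; the last joint's range is limited). The gripper opens to 87 mm and grips with 3 to 60 N. Pads are 19 mm wide; open, the fingers measure 117 mm over their backs; the gripper's body (75 mm by 190 mm) begins 51 mm behind the grasp point.
Start: joints at [1.302, 0.469, -0.049, 1.532, 0.024, 1.141, -0.082], TCP at [160.365, -655.692, 222.573] pointing down, gripper open.
Joint ranges: [-2.59, 2.59], [-0.33, 1.99], [-1.39, 1.29], [0.1, 2.45], [-1.04, 4.18], [0.21, 1.99], [-2.66, 2.66]. Speed limits (rad/s): [2.57, 2.57, 3.14, 3.14, 3.14, 3.14, 3.14].

INTERFACE

Orientations are given as a 3x3 rotation matrix whose columns are the frame's x, y, z axes.
In Python, from station import arm, imaging gives the robot as it stands.
- The arm moves only by the tool carry_out, never from a script. Its argument "plan" is a list of rows, each an object with "linear": the shift along the world's x, y, z as a fraction of full scale, a list of three; "turn": the turn, a rotation vector about the world's x, y, z as a fraction of full scale, a list of three. A call has exactly 5 rows; each row shifts and turns the commanded pose from where the row before left it; what a row does not reach is not made up. Full scale, the value 1, is 0.06 m for a shift and 45 degrees for a turn. A row lasts 1/8 s, in which the tool goes at most 62.5 mm and 10.7 degrees, less where a joint would pass 70% of its speed; a pose out of reach is approached as far as the arm can. A call with a number of a shift or a turn outside -1 to 1 is refused whole. A call with a gripper value outside its range is refused whole. "claw" is the opening, from -1 (shut) to 1 (fully open), so that 0 is half open, set as the call begins (left out, the last holds). The fingers move at their own pace and stop on an object; "squeeze" is the grip in N (left out, the last holds). Time passes only in rows, so rows that do not move let the fingers close, or fill a call up. It gives the time, the measured TCP pose, the force, the opening and the grip force at its end, in the units of the state.
- arm.read_state(): the state, without advancing time (a new reading comes with each control period).
- imaging.get_image(name): name is "side" or "top" or "wrist"; returns the picture (420x560x3 uint8, blue, green, red); there is no depth.
- imaging.camera_params(name): a dict with "fovy" (degrees; the focal length in pixels is half the picture's height over the tangent of half this angle, whatever the lens; pixels are square), "cx", "cy" (the principal point, pixels), "k1" (the pictures are not rectified: a ray, as slopes to the right and down, at radius r is drawn at 1 + k1 r^2 times it, then the intrinsics apply), "R" (3x3) and "t" (3): a world point X has camera coordinates R X + t. Camera axes: x right, y down, z forward; pixel columns grow to the right and rows downward; lengths in mm; the calibration is good to about 2 mm. A picture is of the moment at which its call begins: read the wrist's pose just before it. camera_params takes no time and is no camera call; for the wrist camera it gives the pose at the moment of the call.
- arm.sign_off(): hands the job in; it is judged then, once.
The state is a dict: "clock": time; "q": joint angles; "qvel": joint speeds; "joint_torque": joint torques, N m; "tcp_pos": TCP position; "tool_rot": TCP orientation; "wrist_force": force on the tool from outside, world axes, zero at the start; "moment": the same for the moment, N m; "grip_width": finger opening in mm; "grasp_force": force on a finger pad.
Only numpy, scipy, OpenCV 4.12 (cv2) and the standard library are available. Lean on these libraries where they do the work, as an engineer would, in place of code of your own. Each camera call takes 0.05 s, during which the arm holds its last target. There are 200 camera calls.

TASK

The small steel jug is finished: lift it off the mixing stand by its handle, keeping it upright, and set it down gently on the worktop next to the stand, leaving the other things where they are. Then squeeze the grip at the end of the stand's telescoping arm so that its red lock button goes fully in, pull the arm out until the orange pointer stands on the red 20 cm line of the scale, and finish while holding it there with the button squeezed, so that I can set the big pot in; if you let go the spring draws the arm back.

Things in the scene. Friction and masses are not known exactly. Their poses are not given: they have to be found in the camera images.
- stand: Fixed steel mixing stand; origin at worktop height under the middle of the seat, z up. Base plate x -65..65, y -185..105 mm, 6 mm thick. Two seat rails carry the jug at z 45 mm, between a fixed rubber back stop at y +60..+75 and the telescoping arm's rubber jaw at y -60..-77 at rest (both up to z 97), about 3 mm play each. The arm slides out along the stand's own -y.
- stay (a joint): Telescoping arm: metres pulled out along the stand's own -y; 0 at rest (jaw at 12 cm), 0.080 with the pointer on the red 20 cm line, 0.100 at its end stop. A spring draws it home with 6 to 8 N. A ratchet pawl stops it from going out more than 2 to 5 mm unless the lock button is pushed in.
- lock_button (a joint): Red lock button on the outer (far from the jug) face of the arm's grip: metres pushed in towards the grip, 0 out, 0.006 fully in; the pawl is clear beyond 0.004. It springs out with 3 to 5 N, so it stays in only while squeezed.
- grip_center (a point): Middle of the arm's grip, 85 mm up; moves with the arm; axes as the stand's. Black upright block 42 mm wide in x, 24 mm in y, top at z 100; the red button (28 wide, z 56..96) stands 10 mm proud of the outer face. Squeeze it along the arm (y) from above: 34 mm wide, 28 mm with the button in. Inwards 52 mm are free up to the jaw; the foot under the grip begins at z 42.
- red_mark (a point): Middle of the red 20 cm line on the white scale plate on the base, 144 mm from the stand's origin along its -y; thin black lines mark every cm, longer ones every 2 cm from 12 to 22.
- pointer (a point): Orange pointer on the jaw carriage, above the scale; moves with the arm; level with the red line along the stand's y when the arm is right.
- jug: Small loose steel jug, 0.2 to 0.3 kg, 115 mm diameter, 130 mm tall, 3 mm wall, open at the top; origin at the centre of its underside, z up, standing on the seat rails at first. Its handle is on its own -x side.
- jug_handle (a point): Where to hold the jug: middle of the level top bar of its handle, 83 mm from the jug's axis along its own -x and 112 mm above its underside. The bar runs outwards from the wall (radius 57 to 106 mm), 16 mm wide, 12 mm high; below it 60 mm are free.
- big_pot: Bystander: big open steel pot with two loop handles, 196 mm diameter, 111 mm tall, on the worktop; origin under its centre.
- onion: Bystander: brown onion, 82 mm wide, 94 mm tall, on the worktop near the front edge; origin at its underside.
- potato_1: Bystander: reddish potato, 56 x 78 x 48 mm, on the chopping board at the right; origin at its underside.
- potato_2: Bystander: brown potato, 48 x 69 x 39 mm, on the chopping board at the right; origin at its underside.
Not all that is in view belongs to the job. What is shaped like the jug but yellow is not meant.

How it is judged (in metres and radians):
On the way, in this order (a step that is already met when the one before it is completed fails the run):
1. the jug is lifted clear of the stand by its handle (distance between the grasp point and jug_handle below 0.04 m and height (world z) of jug above 0.075 m and contact force between jug and stand below 0.1 N and contact force between the fingers and jug above 0.5 N), for 0.1 s.
2. the jug stands upright on the worktop next to the stand, let go (height (world z) of jug below 0.006 m and angle between jug's own z axis and vertical below 0.1 rad and linear speed of jug below 0.03 m/s and contact force between the fingers and jug below 0.1 N and contact force between jug and stand below 0.1 N and horizontal distance between jug and stand below 0.4 m), for 0.2 s.
3. the lock button is squeezed in and the arm is being drawn out (value of joint lock_button above 0.004 m and value of joint stay above 0.02 m and contact force between the fingers and stand above 2 N), for 0.1 s.
At the end, for the whole second after the job is handed in: The fingers hold the arm's grip, button more than 4 mm in, and keep its pointer within 4 mm of the red line (joint 0.076 to 0.084); the jug stands upright, at rest and untouched on the worktop, clear of the stand, within 0.40 m of its origin; the big pot does not touch the stand (value of joint stay between 0.076 and 0.084 m and value of joint lock_button above 0.004 m and contact force between the fingers and stand above 2 N and height (world z) of jug below 0.006 m and angle between jug's own z axis and vertical below 0.1 rad and linear speed of jug below 0.02 m/s and contact force between each of jug, big_pot and stand below 0.1 N and horizontal distance between jug and stand below 0.4 m and contact force between the fingers and jug below 0.1 N); the arm keeps its last pose, push and grip.
It fails at once if the jug is tipped by more than 0.5 rad (angle between jug's own z axis and vertical above 0.5 rad).
It fails at once if the jug is dropped (faster than 0.5 m/s while not held) (linear speed of jug above 0.5 m/s and contact force between the fingers and jug below 0.05 N).
It fails at once if a bystander is moved by more than 25 mm (distance of any of big_pot, onion, potato_1, potato_2 from where it was at the start of the episode above 0.025 m).
It also fails if it takes over 50 s, if anything falls off the work surface, if the arm or the gripper's body presses on something with over 40 N, if the wrist force passes 120 N, or if a joint passes its speed limit or range.

## Working session

There is one attempt and no reset: what is moved stays moved. The work goes in short steps, Python scripts to look and compute and a tool call to move; the robot and the scene stay as the last step left them, time stands still between calls to the robot, and variables do not carry over. Pictures are saved under pics/ and viewed, at most 10 in all, crops included, and the job is handed in when it is done.

Besides the shell and the picture viewer there is one more tool, called after "Emit:" as name(argument=value, ...) on one line, values as JSON. carry_out: Moves the arm, as the interface text tells. Its arguments: {"type":"object","properties":{"plan":{"type":"array","items":{"type":"object","properties":{"linear":{"type":"array","items":{"type":"number"}},"turn":{"type":"array","items":{"type":"number"}}}}},"claw":{"type":"number"},"squeeze":{"type":"number"}},"required":["plan"]}

```bash
mkdir -p pics
cat > h.py <<'E'
import numpy as np, cv2
from station import arm, imaging
def K(p):
    f=210/np.tan(np.radians(p["fovy"])/2); return np.array([[f,0,p["cx"]],[0,f,p["cy"]],[0,0,1.]])
def ray(p,uv):
    u=cv2.undistortPoints(np.array([[uv]],float),K(p),np.array([p["k1"],0,0,0,0.]))[0,0] if False else None
    k=K(p); d=(np.array(uv,float)-k[:2,2])/k[0,0]; s=d.copy()
    for _ in range(30): s=d/(1+p["k1"]*(s@s))
    R=np.array(p["R"]);t=np.array(p["t"]); v=R.T@np.r_[s,1]; return -R.T@t, v/np.linalg.norm(v)
def onz(p,uv,z):
    c,v=ray(p,uv); return c+v*(z-c[2])/v[2]
def tri(*prs):
    A=np.zeros((3,3));b=np.zeros(3)
    rs=[ray(p,u) for p,u in prs]
    for c,v in rs:
        M=np.eye(3)-np.outer(v,v);A+=M;b+=M@c
    X=np.linalg.solve(A,b); return X,[np.linalg.norm((np.eye(3)-np.outer(v,v))@(X-c)) for c,v in rs]
def proj(p,X):
    x=np.array(p["R"])@np.array(X,float)+np.array(p["t"]); s=x[:2]/x[2]; s=s*(1+p["k1"]*(s@s)); k=K(p); return s*k[0,0]+k[:2,2]
E
sed -i '/cv2.undistortPoints/d' h.py
python3 - <<'E'
from h import *
for n in("side","top"):
    im=imaging.get_image(n); cv2.imwrite(f"pics/{n}0.png",im)
    p=imaging.camera_params(n); print(n,p["fovy"],p["k1"],-np.array(p["R"]).T@np.array(p["t"]),np.array(p["R"])[2])
s=arm.read_state(); print(s["tcp_pos"],s["tool_rot"],s["grip_width"],s["clock"])
E
```

```text
side 50.34756554384602 0.011839919572040643 [  429.49055786 -1002.21047335   577.76613281] [ 0.0648428   0.88003735 -0.47045688]
top 46.10370447749761 0.05442508534381913 [ 417.45367328 -160.88273888 1284.35172748] [ 0.08116864  0.00930283 -0.99665697]
[ 160.21734912 -655.15381608  221.60739318] [[ 9.71372792e-01  2.37559861e-01 -4.60169414e-04]
 [ 2.37560302e-01 -9.71371321e-01  1.69086520e-03]
 [-4.53136693e-05 -1.75177844e-03 -9.99998465e-01]] 86.83123641352263 0.1
```

View pics/side0.png

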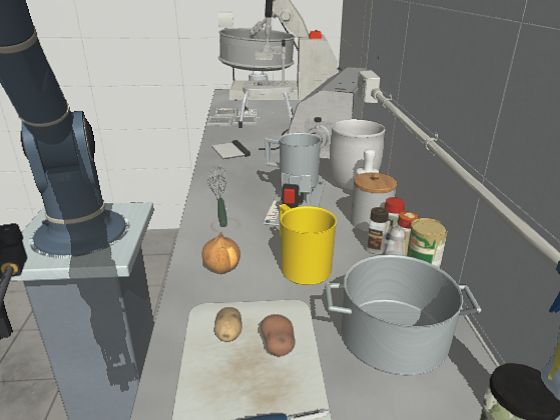

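View pics/top0.png

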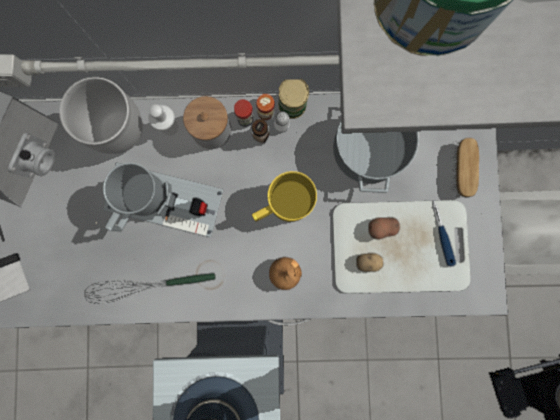

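The top view (x world up, y world left) shows the steel jug on the stand at about (135,190) with its handle towards (112,224), the red button near (203,207), the scale at (185,225) and the yellow jug at (290,197). I need enlargements.

Run:
```python
import cv2
t=cv2.imread("pics/top0.png")[155:245,95:235]; cv2.imwrite("pics/tc.png",cv2.resize(t,None,fx=5.7,fy=5.7,interpolation=cv2.INTER_CUBIC))
t=cv2.imread("pics/side0.png")[125:235,250:345]; cv2.imwrite("pics/sc.png",cv2.resize(t,None,fx=5.4,fy=5.4,interpolation=cv2.INTER_CUBIC))
```

```text
(no output)
```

View pics/tc.png

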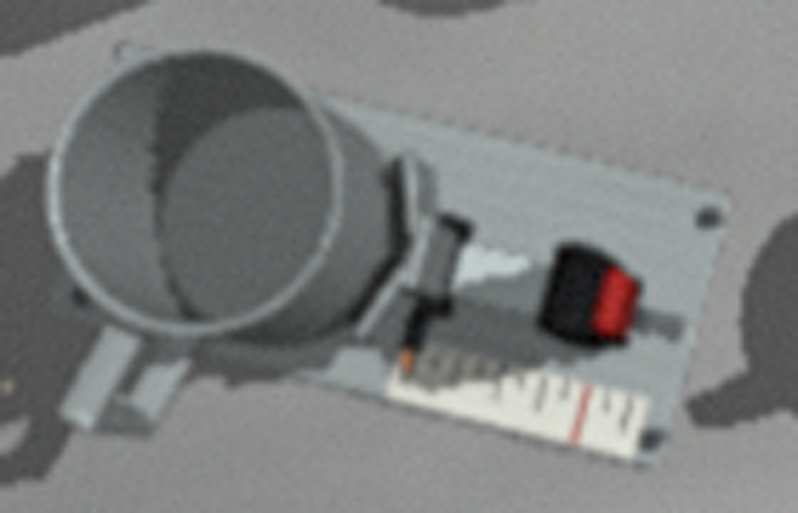

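View pics/sc.png

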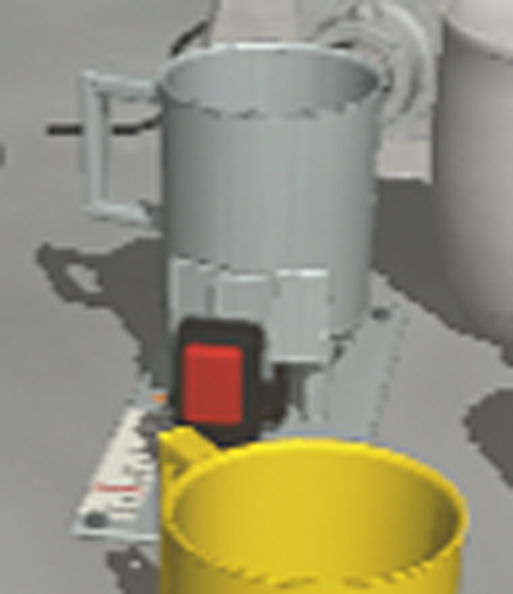

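```bash
cat > m1.py <<'E'
from h import *
T=imaging.camera_params("top");S=imaging.camera_params("side")
tp=lambda x,y:((x+.5)/5.7-.5+95,(y+.5)/5.7-.5+155)
sp=lambda x,y:((x+.5)/5.4-.5+250,(y+.5)/5.4-.5+125)
r=lambda a:np.round(a,1)
for n,a,b in[("rim",(196,191),(271,81)),("hOut",(78,420),(90,76)),("hIn",(122,335),(160,84)),("grip",(578,291),(222,323)),("red",(582,415),(118,488)),("ptr",(407,360),(159,398))]:
    X,e=tri((T,tp(*a)),(S,sp(*b))); print(n,r(X),r(e))
print("rim z175",r(onz(T,tp(196,191),175)),"hOut163",r(onz(T,tp(78,420),163)),"hIn",r(onz(T,tp(122,335),163)))
c1=onz(T,tp(730,200),6);c2=onz(T,tp(660,468),6);red=onz(T,tp(582,415),8)
print("corners",r(c1),r(c2),np.linalg.norm(c1-c2),"red",r(red),"grip100",r(onz(T,tp(578,291),100)))
for z,pts in((8,[(590,385),(575,445)]),):
    a,b=[onz(T,tp(*q),z) for q in pts]; print("redline",r(a),r(b),np.degrees(np.arctan2(*(a-b)[[1,0]])))
d=c1-c2; print("stand x axis deg",np.degrees(np.arctan2(d[1],d[0])))
E
python3 m1.py
```

```text
rim [567.7 166.4 172.3] [1.3 1.3]
hOut [478.1 217.5 159.4] [0.9 0.9]
hIn [512.7 199.7 160.4] [2. 2.]
grip [530.4  26.6 102.3] [1.7 1.7]
red [482.2  40.6   8. ] [1.2 1.2]
ptr [508.2 117.4  18.6] [0.7 0.7]
rim z175 [566.  165.7 175. ] hOut163 [477.1 216.3 163. ] hIn [510.5 198.9 163. ]
corners [577.6 -28.3   6. ] [456.    5.9   6. ] 126.32427089018032 red [481.   40.7   8. ] grip100 [528.9  27.  100. ]
redline [494.5  36.8   8. ] [467.5  44.    8. ] -14.926294112347842
stand x axis deg -15.70642829372918
```

```bash
cat > m2.py <<'E'
from h import *
T=imaging.camera_params("top");S=imaging.camera_params("side")
X,e=tri((T,(293,192)),(S,(308,221)));print("yellow rim",X.round(1),np.round(e,1))
X,e=tri((T,(256,216)),(S,(284,211)));print("yellow handle tip",X.round(1),np.round(e,1))
a=np.linspace(0,2*np.pi,60)
ims=[cv2.imread("pics/top0.png"),cv2.imread("pics/side0.png")]
def poly(P,col):
    for im,p in zip(ims,(T,S)):
        cv2.polylines(im,[np.array([proj(p,q) for q in P]).round().astype(int)],True,col,1)
def circ(c,r,z,col): poly([(c[0]+r*np.cos(t),c[1]+r*np.sin(t),z) for t in a],col)
c=np.array((510,345.));u=np.array((-.866,.5));w=np.array((.5,.866))
circ(c,57,0,(0,0,255));circ(c,57,130,(0,255,255))
g=c+76*u
poly([(*(g+s*95*w+q*37*u),163) for s,q in((1,1),(1,-1),(-1,-1),(-1,1))],(255,0,255))
d=np.array((-.259,-.966));n=np.array((.966,-.259));g=np.array((509.,-50))
poly([(*(g+s*95*d+q*37*n),136) for s,q in((1,1),(1,-1),(-1,-1),(-1,1))],(255,0,0))
cv2.imwrite("pics/ov.png",np.hstack([cv2.resize(ims[0][80:330,:330],(460,348)),cv2.resize(ims[1][60:310,190:440],(340,340)) if 0 else cv2.copyMakeBorder(cv2.resize(ims[1][60:310,190:430],(334,348)),0,0,0,0,0)]))
E
python3 m2.py
```

```text
yellow rim [ 549.  -206.4  126.4] [3.2 3.2]
yellow handle tip [ 501.6 -117.2  103.3] [2. 2.]
```

View pics/ov.png

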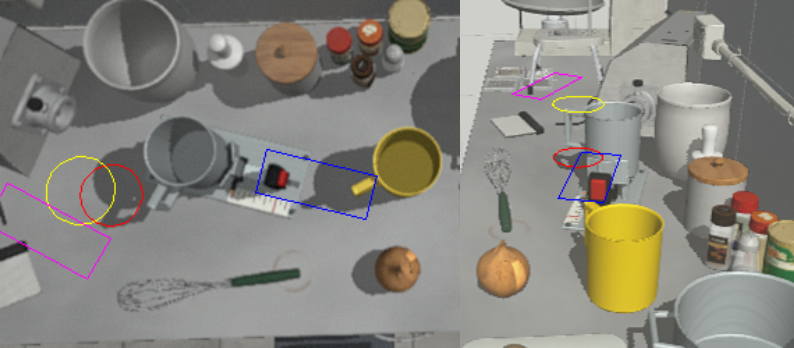

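The overlay shows that the chosen set-down spot near (510,345), red ring, is free. The gripper body (blue) at the end pose only passes over the yellow jug's handle, about 15 mm clear. Moving round at a safe radius.

Emit:
carry_out(plan=[{"linear": [0.8, 0.6, 0.1], "turn": [0, 0, 0.233]}, {"linear": [0.8, 0.6, 0.1], "turn": [0, 0, 0.233]}, {"linear": [0.8, 0.6, 0.1], "turn": [0, 0, 0.233]}, {"linear": [0.8, 0.6, 0.1], "turn": [0, 0, 0.233]}, {"linear": [0.8, 0.6, 0.1], "turn": [0, 0, 0.233]}], claw=1, squeeze=60)

```text
clock: 0.72
tcp_pos: [401.5, -474.2, 252.5]
tool_rot: [[0.399, 0.917, -0.0], [0.917, -0.399, 0.0], [0.0, -0.0, -1.0]]
wrist_force: [0.7, 0.4, -0.4]
grip_width: 87.3
grasp_force: 0.0
```

Emit:
carry_out(plan=[{"linear": [0.43, 0.78, 0], "turn": [0, 0, 0.233]}, {"linear": [0.43, 0.78, 0], "turn": [0, 0, 0.233]}, {"linear": [0.43, 0.78, 0], "turn": [0, 0, 0.233]}, {"linear": [0.43, 0.78, 0], "turn": [0, 0, 0.233]}, {"linear": [0.43, 0.78, 0], "turn": [0, 0, 0.233]}])

```text
clock: 1.35
tcp_pos: [529.7, -240.2, 252.3]
tool_rot: [[-0.484, 0.875, -0.0], [0.875, 0.484, 0.0], [0.0, -0.0, -1.0]]
wrist_force: [0.8, -0.6, 0.4]
grip_width: 86.8
grasp_force: 0.0
```

Emit:
carry_out(plan=[{"linear": [0, 0.95, 0], "turn": [0, 0, 0.233]}, {"linear": [0, 0.95, 0], "turn": [0, 0, 0.233]}, {"linear": [0, 0.95, 0], "turn": [0, 0, 0.233]}, {"linear": [0, 0.9, 0], "turn": [0, 0, 0]}, {"linear": [0, 0, 0], "turn": [0, 0, 0]}])

```text
clock: 1.98
tcp_pos: [528.7, -11.2, 252.9]
tool_rot: [[-0.871, 0.491, 0.0], [0.491, 0.871, 0.002], [0.001, 0.002, -1.0]]
wrist_force: [-0.8, -1.2, 0.4]
grip_width: 87.7
grasp_force: 0.0
```

Run:
```python
from h import *; import pickle
p=imaging.camera_params("wrist"); im=imaging.get_image("wrist"); cv2.imwrite("pics/w1.png",im); pickle.dump(p,open("w1.pkl","wb"))
print(proj(p,(530,27,100)),proj(p,(500,204,163)),-np.array(p["R"]).T@np.array(p["t"]))
```

```text
[310.40883988 180.7293273 ] [495.97690042  58.35448022] [456.75360497  28.72583186 416.0850629 ]
```

View pics/w1.png

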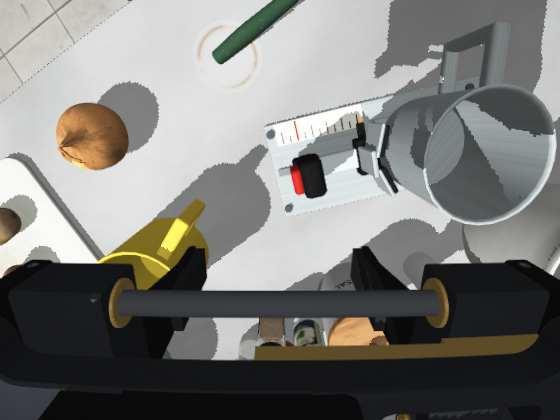

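The wrist view shows the grip's black top near (314,177), the red line near (296,130), the handle's top bar from (492,87) out to (498,26) and the rim's centre near (490,154). That agrees with the predicted projections.

```bash
cat >> m1.py <<'E'
import pickle; W=pickle.load(open("w1.pkl","rb"))
print("---")
for n,a,b in[("rim",(196,191),(490,154)),("hOut",(78,420),(498,26)),("hIn",(122,335),(492,87)),("grip",(578,291),(314,177)),("red",(582,415),(296,130)),("ptr",(407,360),(359,121))]:
    X,e=tri((T,tp(*a)),(W,b)); print(n,r(X),r(e))
for n,z,b in[("rim",175,(490,154)),("hOut",163,(498,26)),("hIn",163,(492,87)),("grip",100,(314,177)),("red",8,(296,130)),("c1",6,(289,209)),("c2",6,(270,133))]: print(n,r(onz(W,b,z)))
E
python3 m1.py | sed -n '/---/,$p'
```

```text
---
rim [565.5 166.3 174.9] [0.8 0.8]
hOut [478.  218.  157.8] [0.7 0.7]
hIn [515.2 197.2 160.9] [5.1 5.1]
grip [532.1  31.5  78.4] [1.5 1.5]
red [481.9  41.8   1.2] [0.6 0.6]
ptr [503.9 105.9  69.4] [0.4 0.4]
rim [565.  166.9 175. ]
hOut [478.2 214.2 163. ]
hIn [519.1 193.3 163. ]
grip [528.3  32.2 100. ]
red [482.2  41.6   8. ]
c1 [572.9 -18.9   6. ]
c2 [468.8  10.    6. ]
```

Emit:
carry_out(plan=[{"linear": [-0.12, 0.897, 0], "turn": [0, 0, 0]}, {"linear": [-0.12, 0.897, 0], "turn": [0, 0, 0]}, {"linear": [-0.12, 0.897, 0], "turn": [0, 0, 0]}, {"linear": [-0.12, 0.897, 0], "turn": [0, 0, 0]}, {"linear": [0, 0, 0], "turn": [0, 0, 0]}])

```text
clock: 2.65
tcp_pos: [499.5, 202.0, 252.7]
tool_rot: [[-0.869, 0.494, -0.0], [0.494, 0.869, 0.002], [0.001, 0.001, -1.0]]
wrist_force: [0.4, -0.4, -0.2]
grip_width: 87.2
grasp_force: 0.0
```

Emit:
carry_out(plan=[{"linear": [0, 0, -0.4], "turn": [0, 0, 0]}, {"linear": [0, 0, -0.4], "turn": [0, 0, 0]}, {"linear": [0, 0, -0.4], "turn": [0, 0, 0]}, {"linear": [0, 0, -0.4], "turn": [0, 0, 0]}, {"linear": [0, 0, -0.3], "turn": [0, 0, 0]}])

```text
clock: 3.28
tcp_pos: [501.3, 195.7, 137.0]
tool_rot: [[-0.864, 0.503, -0.001], [0.503, 0.864, -0.002], [0.0, -0.002, -1.0]]
wrist_force: [-0.4, -0.2, -0.0]
grip_width: 86.9
grasp_force: 0.0
```

Run:
```python
from h import *; import pickle
p=imaging.camera_params("wrist"); im=imaging.get_image("wrist"); s=arm.read_state()
print(s["tcp_pos"],s["wrist_force"])
for X in[(500,204,163),(478,217,163),(s["tcp_pos"])]: cv2.circle(im,tuple(int(round(c)) for c in proj(p,X)),3,(0,0,255),-1)
cv2.imwrite("pics/w2.png",im)
```

```text
[499.96512901 195.42878224 135.13998795] [-0.82103751  0.13309085 -1.23876677]
```

View pics/w2.png

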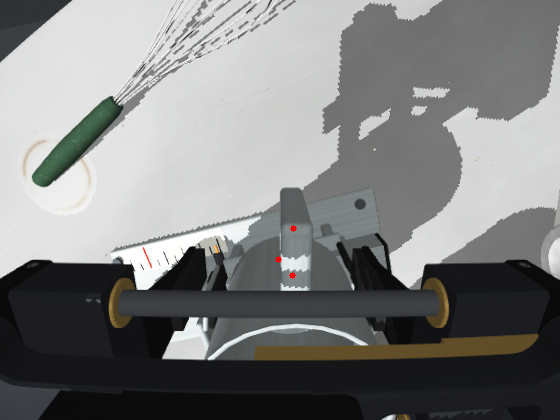

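The bar (column 296) lies between the fingers, about 8 mm off the middle towards +y; correcting, then gripping.

Emit:
carry_out(plan=[{"linear": [0, 0.15, 0.03], "turn": [0, 0, 0]}, {"linear": [0, 0, 0], "turn": [0, 0, 0]}, {"linear": [0, 0, 0], "turn": [0, 0, 0]}, {"linear": [0, 0, 0], "turn": [0, 0, 0]}, {"linear": [0, 0, 0], "turn": [0, 0, 0]}])

```text
clock: 3.95
tcp_pos: [500.7, 207.4, 140.5]
tool_rot: [[-0.866, 0.499, 0.0], [0.499, 0.866, -0.0], [-0.0, 0.0, -1.0]]
wrist_force: [0.5, 0.9, 0.2]
grip_width: 87.1
grasp_force: 0.0
```

Emit:
carry_out(plan=[{"linear": [0, 0, 0], "turn": [0, 0, 0]}, {"linear": [0, 0, 0], "turn": [0, 0, 0]}, {"linear": [0, 0, 0], "turn": [0, 0, 0]}, {"linear": [0, 0, 0], "turn": [0, 0, 0]}, {"linear": [0, 0, 0], "turn": [0, 0, 0]}], claw=-1, squeeze=60)

```text
clock: 4.58
tcp_pos: [500.6, 207.6, 140.4]
tool_rot: [[-0.866, 0.499, -0.0], [0.499, 0.866, 0.0], [0.0, 0.0, -1.0]]
wrist_force: [-0.0, -0.2, 0.3]
grip_width: 45.1
grasp_force: 0.0
```

Emit:
carry_out(plan=[{"linear": [0, -0.03, 0], "turn": [0, 0, 0]}, {"linear": [0, 0, 0], "turn": [0, 0, 0]}, {"linear": [0, 0, 0], "turn": [0, 0, 0]}, {"linear": [0, 0, 0], "turn": [0, 0, 0]}, {"linear": [0, 0, 0], "turn": [0, 0, 0]}])

```text
clock: 5.2
tcp_pos: [500.6, 205.8, 140.4]
tool_rot: [[-0.866, 0.499, 0.0], [0.499, 0.866, 0.0], [-0.0, 0.0, -1.0]]
wrist_force: [0.7, 0.2, 0.5]
grip_width: 14.9
grasp_force: 60.0
```

Emit:
carry_out(plan=[{"linear": [0, 0, 0], "turn": [0, 0, 0]}, {"linear": [0, 0, 0.05], "turn": [0, 0, 0]}, {"linear": [0, 0, 0.05], "turn": [0, 0, 0]}, {"linear": [0, 0, 0.05], "turn": [0, 0, 0]}, {"linear": [0, 0, 0], "turn": [0, 0, 0]}])

```text
clock: 5.82
tcp_pos: [500.7, 205.9, 149.7]
tool_rot: [[-0.866, 0.499, 0.0], [0.499, 0.866, 0.0], [-0.0, 0.0, -1.0]]
wrist_force: [0.3, -0.6, -1.6]
grip_width: 15.3
grasp_force: 60.0
```

Emit:
carry_out(plan=[{"linear": [0, 0, 0.2], "turn": [0, 0, 0]}, {"linear": [0, 0, 0.25], "turn": [0, 0, 0]}, {"linear": [0, 0, 0.25], "turn": [0, 0, 0]}, {"linear": [0, 0, 0.25], "turn": [0, 0, 0]}, {"linear": [0, 0, 0.2], "turn": [0, 0, 0]}])

```text
clock: 6.45
tcp_pos: [500.8, 205.9, 219.7]
tool_rot: [[-0.866, 0.499, 0.001], [0.499, 0.866, 0.0], [-0.001, 0.001, -1.0]]
wrist_force: [0.2, 0.6, -2.3]
grip_width: 15.3
grasp_force: 60.0
```

Run:
```python
from h import *
im=imaging.get_image("side")[90:230,220:360]; t=imaging.get_image("top")[155:255,60:240]
im=cv2.resize(im,(400,400)); t=cv2.resize(t,(400,222)); t=cv2.copyMakeBorder(t,0,178,0,0,0)
cv2.imwrite("pics/l.png",np.hstack([im,t])); s=arm.read_state(); print(s["tcp_pos"],s["wrist_force"],s["moment"],s["grasp_force"])
```

```text
[501.35511323 206.31801586 220.09890672] [ 0.2853986   0.80659537 -2.0673601 ] [ 0.14438731 -0.02484772 -0.01762179] 59.99853925779462
```

View pics/l.png

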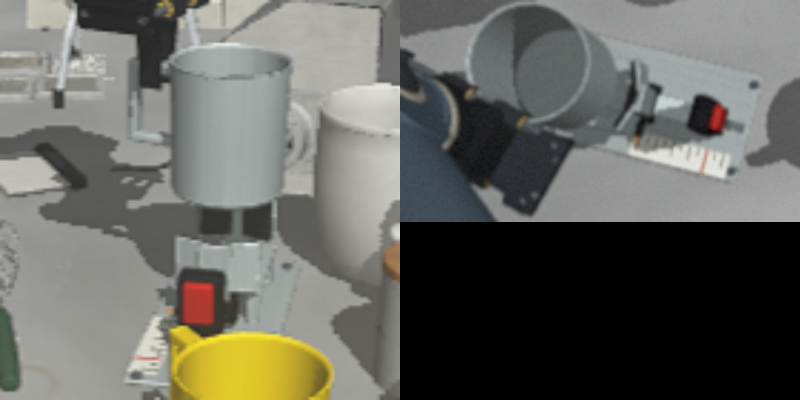

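Jug hangs upright, clear above the stand. Carrying it to the left of the stand.

Emit:
carry_out(plan=[{"linear": [-0.1, 0.4, 0], "turn": [0, 0, 0]}, {"linear": [-0.25, 0.75, 0], "turn": [0, 0, 0]}, {"linear": [-0.3, 0.75, 0], "turn": [0, 0, 0]}, {"linear": [-0.25, 0.75, 0], "turn": [0, 0, 0]}, {"linear": [-0.1, 0.4, 0], "turn": [0, 0, 0]}])

```text
clock: 7.18
tcp_pos: [438.4, 391.5, 218.1]
tool_rot: [[-0.868, 0.496, -0.001], [0.496, 0.868, 0.001], [0.002, 0.0, -1.0]]
wrist_force: [0.9, 0.4, -1.7]
grip_width: 15.2
grasp_force: 60.0
```

Emit:
carry_out(plan=[{"linear": [0, 0, 0], "turn": [0, 0, 0]}, {"linear": [0, 0, -0.4], "turn": [0, 0, 0]}, {"linear": [0, 0, -0.5], "turn": [0, 0, 0]}, {"linear": [0, 0, -0.5], "turn": [0, 0, 0]}, {"linear": [0, 0, -0.3], "turn": [0, 0, 0]}])

```text
clock: 7.8
tcp_pos: [441.0, 386.5, 114.4]
tool_rot: [[-0.865, 0.501, -0.001], [0.501, 0.865, -0.003], [-0.0, -0.003, -1.0]]
wrist_force: [0.5, -0.3, -1.9]
grip_width: 15.2
grasp_force: 60.0
```

Emit:
carry_out(plan=[{"linear": [0, 0, -0.05], "turn": [0, 0, 0]}, {"linear": [0, 0, -0.05], "turn": [0, 0, 0]}, {"linear": [0, 0, -0.05], "turn": [0, 0, 0]}, {"linear": [0, 0, -0.05], "turn": [0, 0, 0]}, {"linear": [0, 0, 0], "turn": [0, 0, 0]}])

```text
clock: 8.43
tcp_pos: [440.6, 388.7, 104.4]
tool_rot: [[-0.866, 0.499, 0.0], [0.499, 0.866, -0.0], [-0.0, -0.0, -1.0]]
wrist_force: [0.4, 0.1, -1.7]
grip_width: 15.6
grasp_force: 60.0
```

Still ~9 mm up by estimate; lower in small steps until the force shows contact.

Emit:
carry_out(plan=[{"linear": [0, 0, -0.04], "turn": [0, 0, 0]}, {"linear": [0, 0, -0.03], "turn": [0, 0, 0]}, {"linear": [0, 0, -0.03], "turn": [0, 0, 0]}, {"linear": [0, 0, 0], "turn": [0, 0, 0]}, {"linear": [0, 0, 0], "turn": [0, 0, 0]}])

```text
clock: 9.05
tcp_pos: [440.6, 388.9, 98.4]
tool_rot: [[-0.866, 0.499, 0.0], [0.499, 0.866, 0.0], [0.0, 0.0, -1.0]]
wrist_force: [-0.9, -0.2, -2.9]
grip_width: 15.1
grasp_force: 60.0
```

Emit:
carry_out(plan=[{"linear": [0, 0, -0.02], "turn": [0, 0, 0]}, {"linear": [0, 0, -0.02], "turn": [0, 0, 0]}, {"linear": [0, 0, 0], "turn": [0, 0, 0]}, {"linear": [0, 0, 0], "turn": [0, 0, 0]}, {"linear": [0, 0, 0], "turn": [0, 0, 0]}])

```text
clock: 9.68
tcp_pos: [440.6, 388.8, 96.0]
tool_rot: [[-0.866, 0.499, 0.0], [0.499, 0.866, 0.0], [-0.0, 0.0, -1.0]]
wrist_force: [-0.1, -0.7, -1.2]
grip_width: 15.3
grasp_force: 60.0
```

Emit:
carry_out(plan=[{"linear": [0, 0, -0.02], "turn": [0, 0, 0]}, {"linear": [0, 0, 0], "turn": [0, 0, 0]}, {"linear": [0, 0, 0], "turn": [0, 0, 0]}, {"linear": [0, 0, 0], "turn": [0, 0, 0]}, {"linear": [0, 0, 0], "turn": [0, 0, 0]}])

```text
clock: 10.3
tcp_pos: [440.5, 389.2, 95.4]
tool_rot: [[-0.867, 0.499, 0.0], [0.499, 0.867, 0.0], [-0.0, 0.001, -1.0]]
wrist_force: [-1.9, -1.7, 5.8]
grip_width: 15.4
grasp_force: 60.0
```

Run:
```python
from h import *
for _ in range(3):
    im=imaging.get_image("side"); s=arm.read_state(); print(s["tcp_pos"],s["wrist_force"],s["moment"])
```

```text
[440.45184458 389.12663327  95.34728403] [-2.19612159 -0.45800331  5.7642601 ] [-0.21304764  0.31971426 -0.03164779]
[440.49752239 389.13590036  95.36611675] [-2.09041783 -1.1536176   5.42153588] [-0.18981089  0.26930005 -0.01921313]
[440.45857983 389.13396857  95.35270222] [-2.07956933 -1.24392177  5.19869146] [-0.1659186   0.27133572 -0.00672393]
```

Contact (about 7 N). Easing off and letting go.

Emit:
carry_out(plan=[{"linear": [0, 0, 0.01], "turn": [0, 0, 0]}, {"linear": [0, 0, 0], "turn": [0, 0, 0]}, {"linear": [0, 0, 0], "turn": [0, 0, 0]}, {"linear": [0, 0, 0], "turn": [0, 0, 0]}, {"linear": [0, 0, 0], "turn": [0, 0, 0]}], squeeze=10)

```text
clock: 11.08
tcp_pos: [440.6, 388.9, 95.3]
tool_rot: [[-0.867, 0.499, 0.0], [0.499, 0.867, 0.0], [0.0, 0.0, -1.0]]
wrist_force: [-0.3, 1.4, 0.2]
grip_width: 16.4
grasp_force: 10.0
```

Emit:
carry_out(plan=[{"linear": [0, 0, 0], "turn": [0, 0, 0]}, {"linear": [0, 0, 0], "turn": [0, 0, 0]}, {"linear": [0, 0, 0], "turn": [0, 0, 0]}, {"linear": [0, 0, 0], "turn": [0, 0, 0]}, {"linear": [0, 0, 0], "turn": [0, 0, 0]}], claw=0.2)

```text
clock: 11.7
tcp_pos: [440.6, 388.7, 95.4]
tool_rot: [[-0.866, 0.499, 0.0], [0.499, 0.866, -0.0], [-0.0, 0.0, -1.0]]
wrist_force: [0.2, 0.6, 1.1]
grip_width: 50.8
grasp_force: 0.0
```

Emit:
carry_out(plan=[{"linear": [0, 0, 0.3], "turn": [0, 0, 0]}, {"linear": [0, 0, 0.5], "turn": [0, 0, 0]}, {"linear": [0, 0, 0.6], "turn": [0, 0, 0]}, {"linear": [0, 0, 0.6], "turn": [0, 0, 0]}, {"linear": [0, 0, 0.4], "turn": [0, 0, 0]}])

```text
clock: 12.32
tcp_pos: [440.7, 389.7, 242.7]
tool_rot: [[-0.867, 0.499, 0.003], [0.499, 0.867, 0.002], [-0.001, 0.003, -1.0]]
wrist_force: [0.5, 1.1, -0.6]
grip_width: 52.3
grasp_force: 0.0
```

Emit:
carry_out(plan=[{"linear": [0.2, -0.9, 0], "turn": [0, 0, 0.163]}, {"linear": [0.2, -0.9, 0], "turn": [0, 0, 0.163]}, {"linear": [0.2, -0.9, 0], "turn": [0, 0, 0]}, {"linear": [0.2, -0.9, 0], "turn": [0, 0, 0]}, {"linear": [0.2, -0.9, 0], "turn": [0, 0, 0]}], claw=0.4)

```text
clock: 12.95
tcp_pos: [501.0, 117.3, 240.8]
tool_rot: [[-0.965, 0.263, 0.002], [0.263, 0.965, -0.0], [-0.002, 0.001, -1.0]]
wrist_force: [-0.0, 0.3, 0.9]
grip_width: 61.0
grasp_force: 0.0
```

Emit:
carry_out(plan=[{"linear": [0.25, -0.7, 0], "turn": [0, 0, 0]}, {"linear": [0.2, -0.5, 0], "turn": [0, 0, 0]}, {"linear": [0, -0.3, 0], "turn": [0, 0, 0]}, {"linear": [0, 0, 0], "turn": [0, 0, 0]}, {"linear": [0, 0, 0], "turn": [0, 0, 0]}])

```text
clock: 13.58
tcp_pos: [527.1, 30.7, 239.9]
tool_rot: [[-0.965, 0.261, 0.0], [0.261, 0.965, 0.001], [-0.0, 0.001, -1.0]]
wrist_force: [0.1, 0.8, -0.9]
grip_width: 60.9
grasp_force: 0.0
```

Run:
```python
from h import *
p=imaging.camera_params("wrist"); im=imaging.get_image("wrist"); s=arm.read_state()
print(s["tcp_pos"],s["tool_rot"][:,1])
o=np.array((565.5,166.3));y=np.array((.264,.9645));x=np.array((.9645,-.264))
for a,b,z in[(-21,-129,100),(21,-129,100),(21,-153,100),(-21,-153,100),(14,-163,96),(-14,-163,96)]:
    X=np.r_[o+a*x+b*y,z]; u=proj(p,X); cv2.circle(im,tuple(int(round(c)) for c in u),2,(0,255,0),-1)
u=proj(p,(528,28,100)); print(u); a,b=int(max(0,u[0]-100)),int(max(0,u[1]-75))
cv2.imwrite("pics/w3.png",cv2.resize(im[b:b+150,a:a+200],None,fx=4,fy=4)); print(a,b)
import pickle; pickle.dump(p,open("w3.pkl","wb"))
t=imaging.get_image("top"); cv2.imwrite("pics/top3.png",t)
```

```text
[527.09226048  30.76442523 239.77815035] [2.60716406e-01 9.65415220e-01 6.39357007e-04]
[276.54627969 201.54395149]
176 126
```

View pics/w3.png

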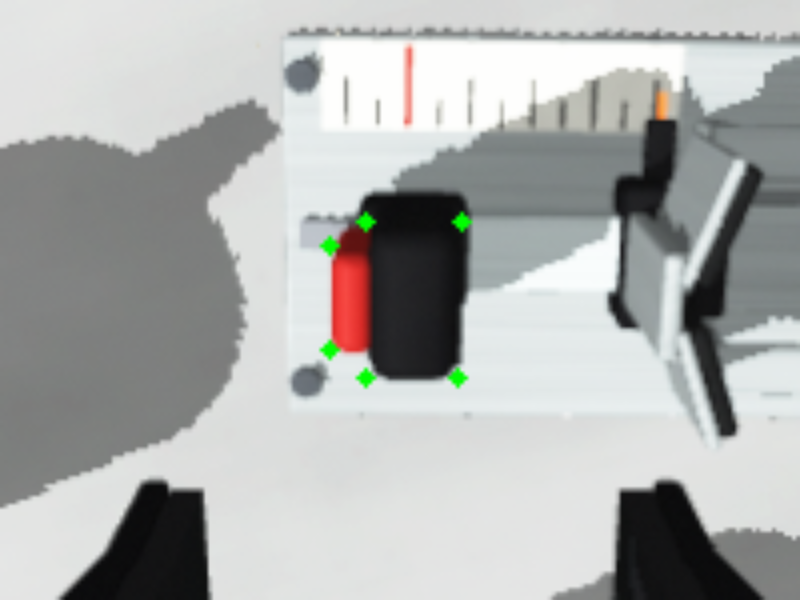

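The predicted model corners (green) fall on the grip and button within 1–2 mm, and the closing line is aligned with the arm. Descending over the grip.

Emit:
carry_out(plan=[{"linear": [0, -0.07, -0.5], "turn": [0, 0, 0]}, {"linear": [0, 0, -0.7], "turn": [0, 0, 0]}, {"linear": [0, 0, -0.5], "turn": [0, 0, 0]}, {"linear": [0, 0, 0], "turn": [0, 0, 0]}, {"linear": [0, 0, 0], "turn": [0, 0, 0]}])

```text
clock: 14.3
tcp_pos: [528.4, 25.7, 138.6]
tool_rot: [[-0.965, 0.262, 0.002], [0.262, 0.965, 0.001], [-0.002, 0.001, -1.0]]
wrist_force: [0.5, 0.1, -0.4]
grip_width: 60.7
grasp_force: 0.0
```

Emit:
carry_out(plan=[{"linear": [0, 0, -0.4], "turn": [0, 0, 0]}, {"linear": [0, 0, -0.4], "turn": [0, 0, 0]}, {"linear": [0, 0, -0.4], "turn": [0, 0, 0]}, {"linear": [0, 0, 0], "turn": [0, 0, 0]}, {"linear": [0, 0, 0], "turn": [0, 0, 0]}])

```text
clock: 14.92
tcp_pos: [528.9, 25.1, 67.1]
tool_rot: [[-0.965, 0.264, 0.003], [0.264, 0.965, 0.0], [-0.003, 0.001, -1.0]]
wrist_force: [-0.6, -0.2, 0.0]
grip_width: 61.1
grasp_force: 0.0
```

Emit:
carry_out(plan=[{"linear": [0, 0, 0], "turn": [0, 0, 0]}, {"linear": [0, 0, 0], "turn": [0, 0, 0]}, {"linear": [0, 0, 0], "turn": [0, 0, 0]}, {"linear": [0, 0, 0], "turn": [0, 0, 0]}, {"linear": [0, 0, 0], "turn": [0, 0, 0]}], claw=-1, squeeze=35)

```text
clock: 15.55
tcp_pos: [528.5, 27.4, 65.7]
tool_rot: [[-0.965, 0.263, 0.003], [0.263, 0.965, 0.005], [-0.001, 0.005, -1.0]]
wrist_force: [2.4, 7.4, -2.8]
grip_width: 27.4
grasp_force: 35.0
```

Emit:
carry_out(plan=[{"linear": [0, 0, 0], "turn": [0, 0, 0]}, {"linear": [0, 0, 0], "turn": [0, 0, 0]}, {"linear": [0, 0, 0], "turn": [0, 0, 0]}, {"linear": [0, 0, 0], "turn": [0, 0, 0]}, {"linear": [0, 0, 0], "turn": [0, 0, 0]}])

```text
clock: 16.18
tcp_pos: [528.5, 27.5, 65.7]
tool_rot: [[-0.965, 0.263, 0.003], [0.263, 0.965, 0.005], [-0.001, 0.005, -1.0]]
wrist_force: [2.5, 5.8, -2.4]
grip_width: 27.2
grasp_force: 35.0
```

Width 27 mm means the button is fully in. Pulling out most of the way.

Emit:
carry_out(plan=[{"linear": [-0.05, -0.18, 0], "turn": [0, 0, 0]}, {"linear": [-0.08, -0.3, 0], "turn": [0, 0, 0]}, {"linear": [-0.08, -0.3, 0], "turn": [0, 0, 0]}, {"linear": [-0.08, -0.3, 0], "turn": [0, 0, 0]}, {"linear": [-0.04, -0.15, 0], "turn": [0, 0, 0]}])

```text
clock: 16.8
tcp_pos: [508.2, -44.8, 65.6]
tool_rot: [[-0.965, 0.262, 0.002], [0.262, 0.965, 0.007], [-0.0, 0.007, -1.0]]
wrist_force: [1.3, 11.6, -3.3]
grip_width: 27.5
grasp_force: 35.0
```

Emit:
carry_out(plan=[{"linear": [0, 0, 0], "turn": [0, 0, 0]}, {"linear": [0, 0, 0], "turn": [0, 0, 0]}, {"linear": [0, 0, 0], "turn": [0, 0, 0]}, {"linear": [0, 0, 0], "turn": [0, 0, 0]}, {"linear": [0, 0, 0], "turn": [0, 0, 0]}])

```text
clock: 17.42
tcp_pos: [508.0, -45.5, 65.7]
tool_rot: [[-0.965, 0.262, 0.001], [0.262, 0.965, 0.005], [0.0, 0.005, -1.0]]
wrist_force: [0.5, 8.4, -0.0]
grip_width: 27.5
grasp_force: 35.0
```

Run:
```python
from h import *; import pickle
p=imaging.camera_params("wrist"); im=imaging.get_image("wrist"); s=arm.read_state(); pickle.dump(p,open("w4.pkl","wb"))
print(s["tcp_pos"],s["grip_width"],s["wrist_force"])
t=imaging.get_image("top"); cv2.imwrite("pics/w4f.png",im); cv2.imwrite("pics/top4.png",t)
sd=imaging.get_image("side"); cv2.imwrite("pics/side4.png",sd)
u=proj(p,(482,41.4,8)); print(u)
a,b=int(np.clip(u[0]-60,0,440)),int(np.clip(u[1]-45,0,330)); print(a,b)
A=cv2.resize(im[b:b+90,a:a+120],(400,300),interpolation=cv2.INTER_CUBIC)
B=cv2.resize(t[205:245,140:220],(400,200),interpolation=cv2.INTER_CUBIC);B=cv2.copyMakeBorder(B,0,100,0,0,0)
C=cv2.resize(sd[120:230,220:340],(400,366))[:300]
D=cv2.resize(t[150:270,20:180],(400,300))
cv2.imwrite("pics/e.png",np.vstack([np.hstack([A,B]),np.hstack([C,D])]))
```

```text
[507.98947138 -45.50816275  65.62973531] 27.773725781100445 [ 0.24785036  8.29118137 -1.87586025]
[382.79821324 166.64245883]
322 121
```

View pics/e.png

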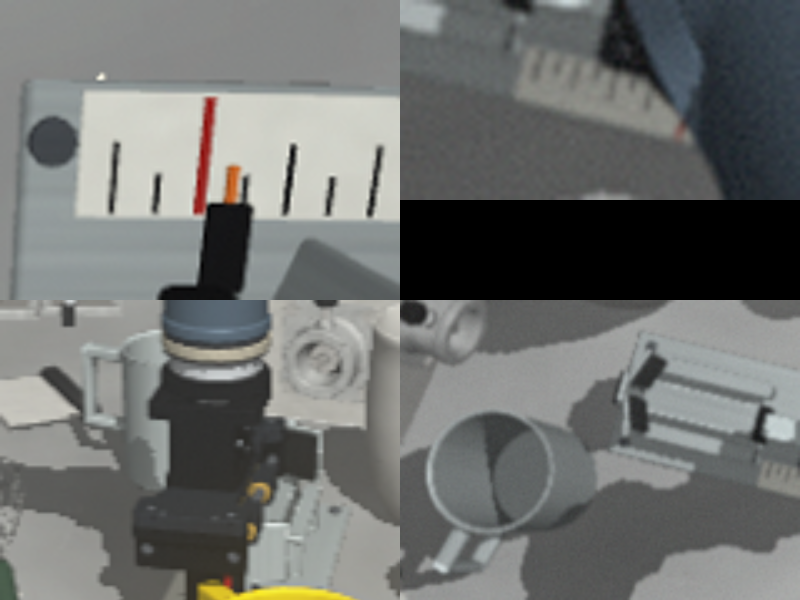

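The pointer (233,168 in the wrist crop) is a little short of the red line (207,168). The jug stands upright and free, left of the stand. I compute the remaining distance allowing for the pointer's height.

Run:
```python
from h import *; import pickle
p=pickle.load(open("w4.pkl","rb")); q=pickle.load(open("w3.pkl","rb"))
f=lambda x,y:((x+.5)*.3-.5+322,(y+.5)*.3-.5+121)
g=lambda x,y:((x+.5)/4-.5+176,(y+.5)/4-.5+126)
y=np.array((.264,.9645))
for zs in(7,):
  red=onz(p,f(206,168),zs)[:2]; red3=onz(q,g(408,100),zs)[:2]
  t=[onz(p,f(a,b),zs)[:2]@y for a,b in((115,200),(372,200))]; print("6cm?",t[1]-t[0])
  for z in(7,10,14,18,22):
    a=onz(p,f(233,168),z)[:2]; b=onz(q,g(661,105),z)[:2]
    print(z,"short now",((a-red)@y).round(1),"at rest(80)",((b-red3)@y).round(1))
```

```text
6cm? 59.494140906374554
7 short now 6.2 at rest(80) 82.2
10 short now 5.0 at rest(80) 81.6
14 short now 3.5 at rest(80) 80.7
18 short now 1.9 at rest(80) 79.9
22 short now 0.4 at rest(80) 79.1
```

Emit:
carry_out(plan=[{"linear": [-0.013, -0.05, 0], "turn": [0, 0, 0]}, {"linear": [0, 0, 0], "turn": [0, 0, 0]}, {"linear": [0, 0, 0], "turn": [0, 0, 0]}, {"linear": [0, 0, 0], "turn": [0, 0, 0]}, {"linear": [0, 0, 0], "turn": [0, 0, 0]}])

```text
clock: 18.2
tcp_pos: [507.2, -48.3, 65.6]
tool_rot: [[-0.965, 0.262, 0.001], [0.262, 0.965, 0.005], [0.0, 0.005, -1.0]]
wrist_force: [-0.1, 8.5, -0.8]
grip_width: 27.7
grasp_force: 35.0
```

Run:
```python
from h import *
p=imaging.camera_params("wrist"); im=imaging.get_image("wrist"); s=arm.read_state()
print(s["clock"],s["tcp_pos"],s["grip_width"],s["grasp_force"],s["wrist_force"])
# orange tip and red line in a window round the mark
u=proj(p,(482,41.4,8)).astype(int); w=im[u[1]-35:u[1]+35,u[0]-45:u[0]+45]; h=cv2.cvtColor(w,cv2.COLOR_BGR2HSV)
o=lambda m:(np.argwhere(m)[:,::-1].mean(0)+[u[0]-45,u[1]-35], m.sum())
H,Sa,V=h[...,0].astype(int),h[...,1],h[...,2]
ptr,n1=o((H>7)&(H<25)&(Sa>150)&(V>110)); m=((H<5)|(H>174))&(Sa>150)&(V>80); red,n2=o(m); print(ptr,n1,red,n2)
y=np.array((.264,.9645))
for z in(15,17,19): print(z,(onz(p,ptr,z)[:2]-onz(p,red,7)[:2])@y)
```

```text
18.25 [507.1732949  -48.35234369  65.62594659] 27.35947046359973 35.019082613289356 [ 0.56613024  7.55657463 -1.38989152]
[391. 176.] 31 [386.88732394 165.83098592] 71
15 0.8445234333159766
17 0.07202636536454216
19 -0.7004707025869074
```

Pointer is on the line within about 1 mm by the image and by the travel (about 79.5 mm); button in, jug free. Handing in.

```bash
python3 -c "
from station import arm
print(arm.sign_off())"
```

```text
the job is handed in; nothing more can be done
None
```

The job is handed in: the jug stands upright on the worktop to the left of the stand, and the gripper is holding the arm with the button squeezed in and the pointer within about 1 mm of the red 20 cm line. The sign-off returned no verdict.

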